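Gauge a slanting bore and set the length stop

TASK

Take the depth rod from its stand and slide it into the slanting hole in the block in the cradle until it touches bottom, and leave it there. Then set the sliding stop on the length board so that the gap between fence and stop equals the length of bare steel stem still showing between the block's face and the rod's wooden grip. Leave the other things on the table where they are.

Things in the scene. Friction and masses are not known exactly. Their poses are not given: they have to be found in the camera images.
- rod: Loose depth rod, 0.09 kg: a straight steel stem 10 mm in diameter and 130 mm long, with a round plain wooden grip 24 mm in diameter and 34 mm long on its upper end. Origin at the centre of the stem's tip (lower end), z along the stem towards the grip. It starts upright in the rod stand, grip up, its tip 5 mm above the table.
- rod_shoulder (a point): Centre of the underside of the rod's wooden grip, where the bare stem ends: 130 mm from the tip along the rod. Axes as the rod.
- rod_grip (a point): Middle of the rod's wooden grip, 147 mm from the tip along the rod. Axes as the rod.
- rod_stand: Fixed wooden block 70 x 70 x 45 mm with an upright hole 11.5 mm wide and 40 mm deep in which the rod starts. Origin at the centre of its underside, z up.
- cradle: Fixed plywood cradle, base 150 x 100 x 12 mm, that holds the drilled block leaning 30 degrees from vertical towards the cradle's -x side (roughly towards the robot). Two cheeks 62 mm high stand either side of the block. Origin on the table under the cradle, z up.
- block: The drilled wooden block, 60 x 60 x 100 mm, held in the cradle. Origin at the centre of its lower end face; its z axis runs along the bore, out of the mouth, 30 degrees from vertical; x and y lie across the block, y level. The bore is blind and runs along the block's axis, 13 mm in diameter, with a mouth countersunk to 21 mm wide; the rod fits loosely (3 mm play) and slides down it under its own weight.
- mouth (a point): Centre of the bore's mouth in the block's upper end face, 100 mm from the block's origin; axes as the block (z along the bore, outwards).
- bore_end: The closed end of the bore, a rigid wooden bottom. It cannot be seen and its depth is not told: somewhere between 45 and 85 mm below the mouth, different each time. The pose given is always that of the mouth (origin at the mouth's centre, z outwards), not of the bottom.
- length_board: Fixed plywood board 70 (x) x 210 (y) x 15 mm with a wooden fence 50 x 20 mm, top 40 mm above the table, at its -y end, the wooden stop that slides along it, and 10 mm tick marks (a long one every 50 mm, starting with zero at the fence). Origin at the centre of the board's underside; the fence's inner face lies at y = -80 mm.
- stop (a joint): Gap between the fence's inner face and the stop's near face, in m: 0 when they touch, at most 0.125, growing as the stop slides along the board's +y away from the fence. It slides against about 2 N of friction and stays where it is left. Starts at 0.005 to 0.025.
- stop_face (a point): Centre of the stop's near face (the one that faces the fence), 28.5 mm above the table; axes as the board.
- stop_grip (a point): Middle of the stop's upper grip, 12 mm beyond the near face, 62 mm above the table. The stop's foot is 50 (x) x 24 (y) mm, up to 41 mm above the table; the grip on it is 30 (x) x 18 (y) mm and rises to 77 mm. Axes as the board.
- hammer: Bystander: loose hammer lying on the table. Origin on its underside, handle along its -x.
- glue: Bystander: loose white plastic glue bottle, 48 mm in diameter, 110 mm tall, standing. Origin at the centre of its underside.
- kit_box: Bystander: loose clear plastic box 110 x 150 x 55 mm with short dowels. Origin at the centre of its underside.
- plaque: Bystander: loose round plywood plaque 90 mm in diameter, 8 mm thick, lying flat near the robot. Origin at the centre of its underside.
There are look-alikes about, which are no part of the job. What is shaped like the length_board but green or pink is not meant.

How it is judged:
By the outcome, as a careful person would: the job done as asked, in the order asked, and still so for the second after the job is handed in, with the robot touching nothing.
It also fails if it takes over 51 s, if anything falls off the work surface, if the arm or the gripper's body presses on something with over 40 N, if the wrist force passes 120 N, or if a joint passes its speed limit or range.

ROBOT

A 7-joint arm with a two-finger parallel gripper is mounted at the origin on the work surface. World frame = base frame: x ahead of the robot, y to its left, z up, the work surface at z = 0. Lengths are in m, angles in rad, forces in N, time in s.
With the tool pointing down it reaches from about 0.375 to 0.925 m from the base axis. Payload 3.1 kg.
Tool frame: the origin (TCP) lies at the very end of the fingers, on their centre line; the grasp point (between the pads) lies 19 mm behind it; y points along the fingers, z is the direction in which the jaws open and shut, and the axes are right-handed (so a half turn about y gives the same grasp; the last joint's range is limited). The gripper opens to 85 mm and grips with 20 to 120 N. Pads are 22 mm wide; open, the fingers measure 114 mm over their backs; the gripper's body (76 mm by 85 mm) begins 54 mm behind the grasp point. The pads swing forward as they close: fully open they stand 13 mm farther back than shut.
Start: joints at [1.075, 0.383, 0.044, 1.598, -0.018, 1.161, -0.05], TCP at [0.252, -0.599, 0.231] pointing down, gripper open.
Joint ranges: [-2.61, 2.61], [-0.41, 2.15], [-1.48, 1.57], [0, 2.5], [-1.57, 4.71], [0.05, 1.97], [-2.85, 2.85]. Speed limits (rad/s): [2.79, 2.79, 3.14, 3.14, 3.14, 3.14, 3.14].

INTERFACE

Orientations are given as a 3x3 rotation matrix whose columns are the frame's x, y, z axes.
In Python, from rig import env gives the robot as it stands. The module is installed in compiled form; this text tells all that it offers.
- The arm moves only by the shell command python3 -m pendant 'ROWS' [FORCE]. ROWS is JSON, a list of rows, each an object with "dr": the turn, a rotation vector about the world's x, y, z in rad, a list of three; "linear": the shift along the world's x, y, z in cm, a list of three; "claw": the closure, from 0 (fully open) to 1 (shut). In form: [{"dr": [ax, ay, az], "linear": [dx, dy, dz], "claw": claw}, ...]. A call has 1 to 5 rows; each row is the pose to reach, as a shift and turn from the pose commanded when the call began; what a row does not reach only later rows make up. A row lasts 1/12 s, in which the tool goes at most 41.7 mm and 7.16 degrees, less where a joint would pass 70% of its speed; a pose out of reach is approached as far as the arm can. A call with a gripper value outside its range is refused whole. The fingers move at their own pace and stop on an object; FORCE is the grip in N (left out, the last holds). Time passes only in rows, so rows that repeat a pose let the fingers close. It gives the time, the measured TCP pose, the force and the opening at its end, in the units of the state.
- env.observe(): the state, without advancing time (a new reading comes with each control period).
- env.snapshot(name): name is "side" or "top" or "wrist"; returns the picture (400x640x3 uint8, red, green, blue); there is no depth.
- env.calibration(name): a dict with "fx", "fy", "cx", "cy" (pixels), "dist" ([k1, k2, p1, p2, k3] as OpenCV has them; the pictures are not rectified), "rvec" (rotation vector, rad) and "tvec" (3), from world to camera coordinates, as OpenCV has them. Camera axes: x right, y down, z forward; pixel columns grow to the right and rows downward; lengths in m; the calibration is good to about 2 mm. A picture is of the moment at which its call begins: read the wrist's pose just before it. calibration takes no time and is no camera call; for the wrist camera it gives the pose at the moment of the call.
- env.finish_job(): hands the job in, once; it reports no verdict.
The state is a dict: "time_s": time; "joint_pos": joint angles; "qd": joint speeds; "tau": joint torques, N m; "tool_pos": TCP position; "ee_rot": TCP orientation; "force": force on the tool from outside, world axes, zero at the start; "moment": the same for the moment, N m; "width": opening from 0.0 (shut) to 1.0 (fully open).
Only numpy, scipy, OpenCV 4.12 (cv2) and the standard library are available. Lean on these libraries where they do the work, as an engineer would, in place of code of your own. Each camera call takes 0.05 s, during which the arm holds its last target. There are 200 camera calls.

## Working session

There is one attempt and no reset: what is moved stays moved. The work goes in short steps, Python scripts to look and compute and a shell command to move; the robot and the scene stay as the last step left them, time stands still between calls to the robot, and variables do not carry over. Pictures are saved under pics/ and viewed, about 8 in all and at most 12, crops included, and the job is handed in when it is done.

```bash
mkdir -p pics; cat > h.py <<'E'
import numpy as np, cv2
from rig import env
def snap(n,f,crop=None,s=1):
    im=env.snapshot(n)[:,:,::-1].copy(); cv2.imwrite('pics/raw_'+f,im)
    if crop: x0,y0,x1,y1=crop; im=im[y0:y1,x0:x1]
    if s!=1: im=cv2.resize(im,None,fx=s,fy=s,interpolation=cv2.INTER_CUBIC)
    cv2.imwrite('pics/'+f,im)
def cam(n):
    c=env.calibration(n); K=np.array([[c['fx'],0,c['cx']],[0,c['fy'],c['cy']],[0,0,1.]])
    return K,np.array(c['dist'],float),np.array(c['rvec'],float),np.array(c['tvec'],float)
def ray(c,uv):
    K,d,r,t=c; p=cv2.undistortPoints(np.array([[uv]],float),K,d)[0,0]
    R=cv2.Rodrigues(r)[0]; v=R.T@np.array([p[0],p[1],1]); return -R.T@t.ravel(), v/np.linalg.norm(v)
def onz(c,uv,z):
    o,v=ray(c,uv); return o+v*(z-o[2])/v[2]
def proj(c,P):
    return cv2.projectPoints(np.array(P,float).reshape(-1,3),c[2],c[3],c[0],c[1])[0].reshape(-1,2)
def tri(a,ua,b,ub):
    o1,v1=ray(a,ua);o2,v2=ray(b,ub)
    s=np.linalg.lstsq(np.c_[v1,-v2],o2-o1,rcond=None)[0]
    p,q=o1+s[0]*v1,o2+s[1]*v2; return (p+q)/2,np.linalg.norm(p-q)
def st():
    o=env.observe(); print(o['time_s'],np.round(o['tool_pos'],4),np.round(o['force'],1),round(float(o['width']),3)); print(np.round(o['ee_rot'],3).tolist(),np.round(o['joint_pos'],3))
E
python3 - <<'E'
from h import *
import pickle
st(); snap('top','top1.png',s=1.25); snap('side','side1.png',s=1.25)
for n in('top','side'):
    c=cam(n); print(n,ray(c,(320,200)))
E
```

```text
0.0 [ 0.2514 -0.5984  0.2299] [-0.6  0.6 -0.7] 0.999
[[-0.922, -0.001, 0.387], [-0.387, 0.002, -0.922], [0.0, -1.0, -0.003]] [ 1.075  0.384  0.044  1.6   -0.018  1.161 -0.05 ]
top (array([0.33769535, 0.09204575, 1.17056398]), array([ 0.17296641, -0.03926404, -0.98414478]))
side (array([ 0.35437328, -0.7099212 ,  0.91887939]), array([ 0.18498306,  0.70901355, -0.68050059]))
```

View pics/top1.png

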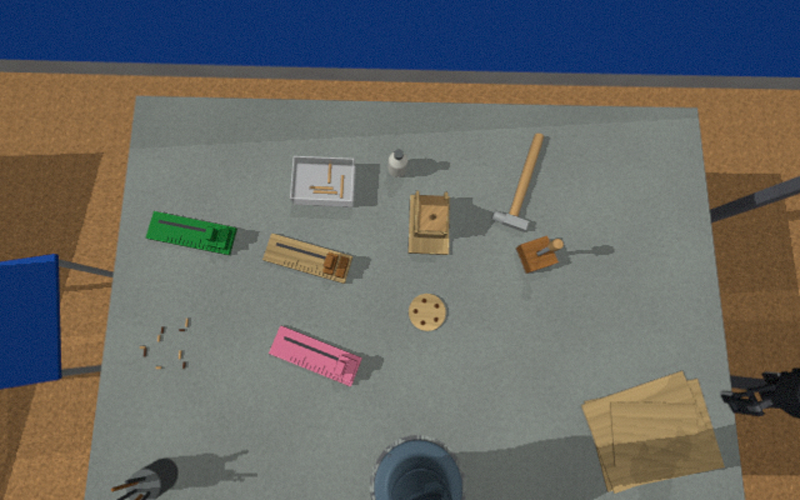

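View pics/side1.png

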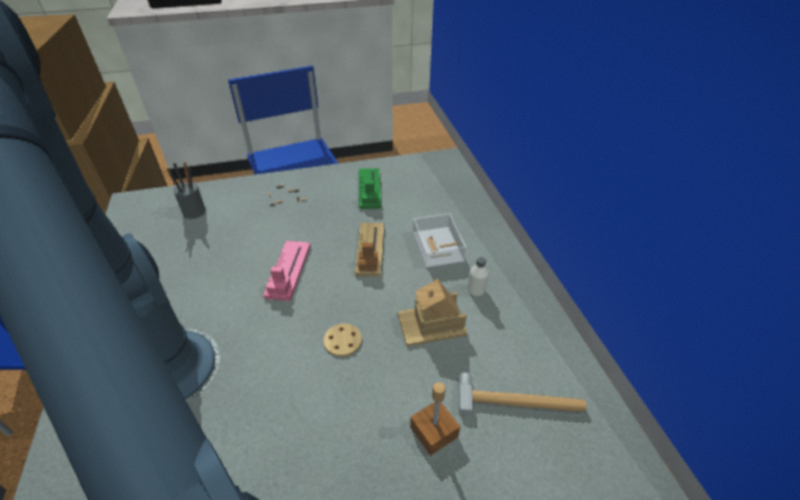

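The top view shows the stand at about (540,254), the rod grip at (558,244), the mouth at (432,216) and the natural wood board at (308,257). The side view shows the grip at (438,388) and the mouth at (431,293). I'll enlarge these spots next.

```bash
python3 - <<'E'
from h import *
t=cv2.imread('pics/raw_top1.png');s=cv2.imread('pics/raw_side1.png')
def c(im,x,y,w,h,f): return cv2.resize(im[y:y+h,x:x+w],(w*f,h*f),interpolation=cv2.INTER_CUBIC)
a=np.hstack([c(t,320,145,66,60,6),c(t,405,180,66,60,6)])
b=np.hstack([c(s,312,218,66,60,6),c(s,320,300,66,60,6)])
cv2.imwrite('pics/m1.png',cv2.resize(np.vstack([a,b]),(660,600)))
E
```

```text
(no output)
```

View pics/m1.png

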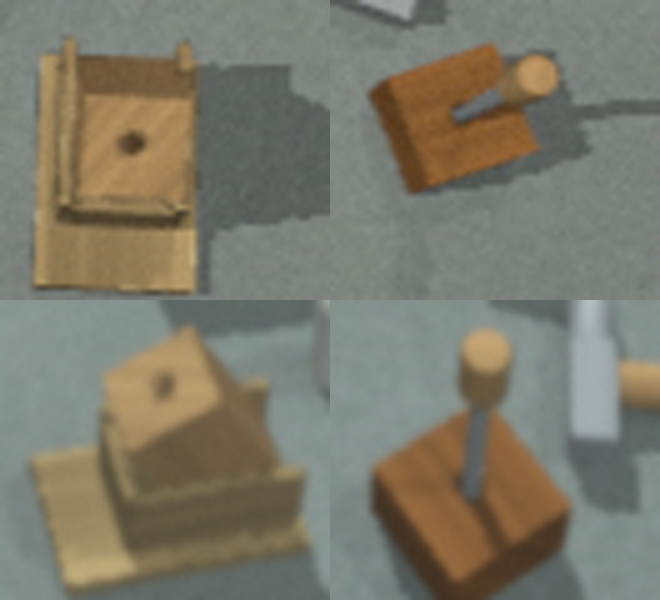

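```bash
python3 - <<'E'
from h import *
T=cam('top');S=cam('side')
f=lambda o,x,y:(o[0]+(x+.5)/5-.5,o[1]+(y+.5)/5-.5)
print('mouth',tri(T,f((320,145),132,143),S,f((312,218),165,86)))
print('griptop',tri(T,f((405,180),207,76),S,f((320,300),156,45)))
print('stem@.045',tri(T,f((405,180),130,116),S,f((320,300),143,197)),onz(T,f((405,180),130,116),.045),onz(S,f((320,300),143,197),.045))
for p in [(40,57),(36,287),(194,291)]: print('cradle',onz(T,f((320,145),*p),.012))
for p in [(32,158),(70,288),(308,246)]: print('cradleS',onz(S,f((312,218),*p),.012))
# board from 800px pic corners: fence end & far end
for p in [(272,234),(264,260),(343,281),(352,254)]: print('board',onz(T,(p[0]/1.25,p[1]/1.25),.015))
for p in [(358,268),(380,270),(383,226),(362,224)]: print('boardS',onz(S,(p[0]/1.25,p[1]/1.25),.015))
R=env.observe()['ee_rot'];o,v=ray(cam('wrist'),(320,200))
p=env.observe()['tool_pos'];print('wristcam rel tool',np.array(R).T@(o-p),np.array(R).T@v, cam('wrist')[0][0,0])
E
```

```text
mouth (array([ 0.60550296, -0.0246386 ,  0.10863623]), np.float64(0.0024539734380068625))
griptop (array([ 0.53585451, -0.28877017,  0.16822238]), np.float64(0.0025984212970572413))
stem@.045 (array([ 0.53679568, -0.29159636,  0.03281267]), np.float64(0.0029045007339761853)) [ 0.53320612 -0.28733856  0.045     ] [ 0.53574787 -0.29728429  0.045     ]
cradle [0.68352542 0.02323766 0.012     ]
cradle [0.53541982 0.02466965 0.012     ]
cradle [ 0.53473355 -0.07345399  0.012     ]
cradleS [0.53972064 0.02001881 0.012     ]
cradleS [ 0.53745171 -0.07964245  0.012     ]
cradleS [ 0.68184284 -0.08418361  0.012     ]
board [0.57510003 0.36368854 0.015     ]
board [0.50968934 0.3791153  0.015     ]
board [0.46147471 0.18414661 0.015     ]
board [0.52856138 0.16426254 0.015     ]
boardS [0.47250871 0.18998738 0.015     ]
boardS [0.52846974 0.16830273 0.015     ]
boardS [0.57697706 0.34536768 0.015     ]
boardS [0.51825379 0.36951796 0.015     ]
wristcam rel tool [-0.07559525 -0.14325347  0.00026624] [ 0.30056603  0.9537109  -0.009777  ] 350.53097785412587
```

```bash
python3 -m pendant '[{"dr":[0,0,-0.1],"linear":[2.8,3,0.4],"claw":0},{"dr":[0,0,-0.2],"linear":[5.6,6,0.8],"claw":0},{"dr":[0,0,-0.3],"linear":[8.4,9,1.2],"claw":0},{"dr":[0,0,-0.4],"linear":[11.2,12,1.6],"claw":0},{"dr":[0,0,-0.4],"linear":[14,15,2],"claw":0}]' 40
python3 -m pendant '[{"dr":[0,0,0],"linear":[2.8,3,0],"claw":0},{"dr":[0,0,0],"linear":[5.6,6,0],"claw":0},{"dr":[0,0,0],"linear":[8.4,9,0],"claw":0},{"dr":[0,0,0],"linear":[11.2,12,0],"claw":0},{"dr":[0,0,0],"linear":[14.4,15.9,0],"claw":0}]'
python3 -m pendant '[{"dr":[0,0,0],"linear":[0,0,0],"claw":0},{"dr":[0,0,0],"linear":[0,0,0],"claw":0}]'
python3 - <<'E'
from h import *
st(); c=cam('wrist'); snap('wrist','w1.png')
print(proj(c,[[.536,-.289,.169],[.536,-.289,.135],[.536,-.289,.045]]))
E
```

```text
time_s: 0.52
tool_pos: [0.3925, -0.4474, 0.2508]
ee_rot: [[-1.0, -0.001, -0.006], [0.006, 0.001, -1.0], [0.001, -1.0, -0.001]]
force: [0.7, -0.8, -0.2]
width: 1.001
time_s: 0.93
tool_pos: [0.531, -0.2956, 0.2508]
ee_rot: [[-1.0, -0.001, -0.003], [0.003, -0.0, -1.0], [0.001, -1.0, 0.0]]
force: [0.6, -0.3, -0.7]
width: 0.996
time_s: 1.1
tool_pos: [0.5327, -0.292, 0.2506]
ee_rot: [[-1.0, -0.0, 0.007], [-0.007, 0.002, -1.0], [0.0, -1.0, -0.002]]
force: [-0.4, -0.8, -0.1]
width: 1.0
1.1 [ 0.5327 -0.292   0.2506] [-0.4 -0.8 -0.1] 1.0
[[-1.0, -0.0, 0.007], [-0.007, 0.002, -1.0], [0.0, -1.0, -0.002]] [ 0.524  0.293 -0.108  1.678  0.032  1.174 -1.156]
[[318.78129065 202.17722313]
 [319.4364315  188.57496775]
 [320.59117595 164.58527722]]
```

View pics/w1.png

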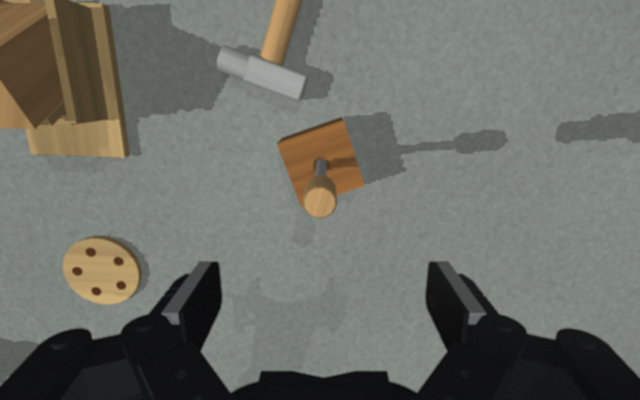

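The wrist view shows the grip top at (320,201), about 1 px from the prediction. I'll descend on it.

```bash
python3 -m pendant '[{"dr":[0,0,0],"linear":[0.1,0,-3],"claw":0.2},{"dr":[0,0,0],"linear":[0.1,0,-6],"claw":0.2},{"dr":[0,0,0],"linear":[0.1,0,-9],"claw":0.2},{"dr":[0,0,0],"linear":[0.1,0,-11],"claw":0.2},{"dr":[0,0,0],"linear":[0.1,0,-12],"claw":0.2}]'
python3 -m pendant '[{"dr":[0,0,0],"linear":[0,0,0],"claw":0.2},{"dr":[0,0,0],"linear":[0,0,0],"claw":0.2}]'
```

```text
time_s: 1.57
tool_pos: [0.5267, -0.2986, 0.1272]
ee_rot: [[-1.0, -0.007, -0.006], [0.006, 0.002, -1.0], [0.007, -1.0, -0.002]]
force: [-0.3, -0.6, 0.0]
width: 0.798
time_s: 1.73
tool_pos: [0.5304, -0.2986, 0.1314]
ee_rot: [[-1.0, -0.001, -0.005], [0.005, -0.0, -1.0], [0.001, -1.0, 0.0]]
force: [1.8, -0.0, 0.4]
width: 0.802
```

```bash
python3 -m pendant '[{"dr":[0,0,0],"linear":[0.5,0.9,0],"claw":0.2},{"dr":[0,0,0],"linear":[0.5,0.9,0],"claw":0.2},{"dr":[0,0,0],"linear":[0.5,0.9,0],"claw":0.2}]'; python3 - <<'E'
from h import *
for i in range(3): st(); snap('wrist',f'w2.png')
E
```

```text
time_s: 1.98
tool_pos: [0.5384, -0.2871, 0.1333]
ee_rot: [[-1.0, 0.004, 0.0], [-0.0, -0.001, -1.0], [-0.004, -1.0, 0.001]]
force: [0.2, -0.2, -0.5]
width: 0.804
1.9833 [ 0.5384 -0.2871  0.1333] [ 0.2 -0.2 -0.5] 0.804
[[-1.0, 0.004, 0.0], [-0.0, -0.001, -1.0], [-0.004, -1.0, 0.001]] [ 0.509  0.413 -0.106  1.778  0.051  0.95  -1.189]
2.0333 [ 0.5378 -0.2876  0.1329] [ 0.2 -0.1  0.1] 0.8
[[-1.0, 0.003, -0.0], [0.0, -0.001, -1.0], [-0.003, -1.0, 0.001]] [ 0.51   0.413 -0.106  1.778  0.052  0.95  -1.188]
2.0833 [ 0.5373 -0.2879  0.1326] [-0.7 -0.5 -0.6] 0.801
[[-1.0, 0.002, -0.001], [0.001, -0.001, -1.0], [-0.002, -1.0, 0.001]] [ 0.51   0.413 -0.105  1.779  0.052  0.95  -1.188]
```

View pics/w2.png

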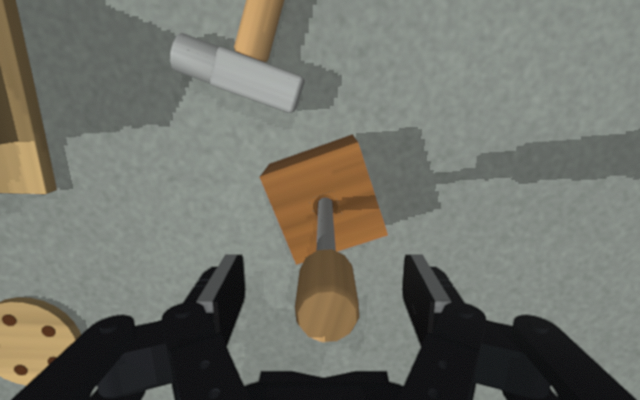

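The grip is centred between the fingers (327 against 323 px), so I'll close.

```bash
python3 -m pendant '[{"dr":[0,0,0],"linear":[0,0,0],"claw":0.5},{"dr":[0,0,0],"linear":[0,0,0],"claw":0.9},{"dr":[0,0,0],"linear":[0,0,0],"claw":1},{"dr":[0,0,0],"linear":[0,0,0],"claw":1},{"dr":[0,0,0],"linear":[0,0,0],"claw":1}]' 50
python3 -m pendant '[{"dr":[0,0,0],"linear":[0,0,0],"claw":1},{"dr":[0,0,0],"linear":[0,0,0],"claw":1},{"dr":[0,0,0],"linear":[0,0,0],"claw":1}]'
```

```text
time_s: 2.55
tool_pos: [0.5363, -0.2883, 0.1314]
ee_rot: [[-1.0, 0.0, -0.002], [0.002, -0.0, -1.0], [-0.0, -1.0, 0.0]]
force: [-0.8, -0.5, -0.0]
width: 0.267
time_s: 2.8
tool_pos: [0.5364, -0.2883, 0.1314]
ee_rot: [[-1.0, 0.0, -0.002], [0.002, -0.0, -1.0], [-0.0, -1.0, 0.0]]
force: [0.2, -0.4, 1.6]
width: 0.271
```

```bash
python3 -m pendant '[{"dr":[0,0,0],"linear":[0,0,1.5],"claw":1},{"dr":[0,0,0],"linear":[0,0,3.5],"claw":1},{"dr":[0,0,0],"linear":[0,0,6],"claw":1},{"dr":[0,0,0],"linear":[0,0,9],"claw":1},{"dr":[0,0,0],"linear":[0,0,12],"claw":1}]'
python3 -m pendant '[{"dr":[0,0,0],"linear":[0,1.5,3],"claw":1},{"dr":[0,0,0],"linear":[0,4,5],"claw":1},{"dr":[0,-0.1,0],"linear":[0,7,6],"claw":1},{"dr":[0,-0.2,0],"linear":[0,10,6],"claw":1},{"dr":[0,-0.3,0],"linear":[0,13,6],"claw":1}]'
python3 -m pendant '[{"dr":[0,-0.1,-0.015],"linear":[0,3,0],"claw":1},{"dr":[0,-0.2236,-0.015],"linear":[-0.3,6,-1],"claw":1},{"dr":[0,-0.2236,-0.015],"linear":[-0.6,9,-2],"claw":1},{"dr":[0,-0.2236,-0.015],"linear":[-0.9,12,-3],"claw":1},{"dr":[0,-0.2236,-0.015],"linear":[-0.9,13.5,-4],"claw":1}]'
python3 -m pendant '[{"dr":[0,0,0],"linear":[0,0,0],"claw":1},{"dr":[0,0,0],"linear":[0,0,0],"claw":1},{"dr":[0,0,0],"linear":[0,0,0],"claw":1},{"dr":[0,0,0],"linear":[0,0,0],"claw":1},{"dr":[0,0,0],"linear":[0,0,0],"claw":1}]'
python3 - <<'E'
from h import *
st(); c=cam('wrist'); snap('wrist','w3.png'); o=env.observe(); p=o['tool_pos'];R=np.array(o['ee_rot']); print('tip',p+R[:,1]*.1264, proj(c,[p+R[:,1]*.1264,[.6055,-.0246,.1086]]))
E
```

```text
time_s: 3.22
tool_pos: [0.5352, -0.2873, 0.251]
ee_rot: [[-1.0, -0.003, -0.002], [0.002, 0.002, -1.0], [0.003, -1.0, -0.002]]
force: [1.0, 0.0, -1.1]
width: 0.266
time_s: 3.63
tool_pos: [0.5373, -0.1566, 0.3128]
ee_rot: [[-0.953, 0.302, -0.002], [0.002, -0.0, -1.0], [-0.302, -0.953, -0.0]]
force: [-0.5, 1.0, -1.3]
width: 0.263
time_s: 4.05
tool_pos: [0.5241, -0.0191, 0.2689]
ee_rot: [[-0.868, 0.497, -0.012], [0.012, -0.004, -1.0], [-0.497, -0.868, -0.002]]
force: [0.6, -0.2, -1.1]
width: 0.269
time_s: 4.47
tool_pos: [0.5277, -0.0245, 0.2719]
ee_rot: [[-0.865, 0.501, -0.019], [0.018, -0.007, -1.0], [-0.501, -0.866, -0.003]]
force: [0.4, -0.0, -1.2]
width: 0.263
4.4667 [ 0.5277 -0.0245  0.2719] [ 0.4 -0.  -1.2] 0.263
[[-0.865, 0.501, -0.019], [0.018, -0.007, -1.0], [-0.501, -0.866, -0.003]] [ 0.384 -0.166 -0.393  2.206 -0.085  0.566 -1.552]
tip [ 0.59096425 -0.02515998  0.16239399] [[322.65843472 189.45152176]
 [322.06636208 188.6081156 ]]
```

View pics/w3.png

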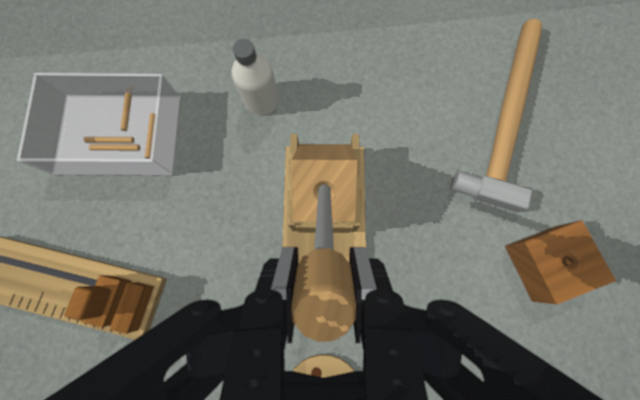

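The rod tip overlaps the mouth at about (322,187) in this view. By calculation, though, it sits 13 mm off the bore axis. I'll lower it to the 30 mm standoff on the axis and check with two cameras.

```bash
python3 -m pendant '[{"dr":[0,0,0],"linear":[-0.1,0.1,-1.5],"claw":1},{"dr":[0,0,0],"linear":[-0.1,0.1,-2.8],"claw":1},{"dr":[0,0,0],"linear":[-0.1,0.1,-2.8],"claw":1},{"dr":[0,0,0],"linear":[-0.1,0.1,-2.8],"claw":1},{"dr":[0,0,0],"linear":[-0.1,0.1,-2.8],"claw":1}]'
python3 - <<'E'
from h import *
st(); o=env.observe(); p=o['tool_pos'];R=np.array(o['ee_rot']); tip=p+R[:,1]*.1264; print(tip)
ims=[]
for n in('wrist','side'):
    c=cam(n); snap(n,n+'4.png'); im=cv2.imread(f'pics/raw_{n}4.png')
    q=proj(c,[tip,[.6055,-.0246,.1086]]); x,y=(q[1]-30).astype(int); print(n,q,(x,y),(q-[x,y]+.5)*6-.5)
    ims.append(cv2.resize(im[y:y+60,x:x+60],(360,360),interpolation=cv2.INTER_CUBIC))
cv2.imwrite('pics/m4.png',np.hstack(ims))
E
```

```text
time_s: 4.93
tool_pos: [0.5269, -0.0224, 0.2442]
ee_rot: [[-0.865, 0.501, -0.017], [0.017, -0.006, -1.0], [-0.501, -0.865, -0.003]]
force: [-0.3, -0.1, -0.7]
width: 0.272
4.9333 [ 0.5269 -0.0224  0.2442] [-0.3 -0.1 -0.7] 0.272
[[-0.865, 0.501, -0.017], [0.017, -0.006, -1.0], [-0.501, -0.865, -0.003]] [ 0.387 -0.131 -0.41   2.241 -0.06   0.497 -1.578]
[ 0.59028678 -0.02320581  0.13479436]
wrist [[322.89078887 189.37723518]
 [324.29225262 179.97656871]] (np.int64(294), np.int64(149)) [[175.84473321 244.76341108]
 [184.25351571 188.35941229]]
side [[339.31194549 229.29322004]
 [344.18402584 234.92581127]] (np.int64(314), np.int64(204)) [[154.37167294 154.25932024]
 [183.60415505 188.05486764]]
```

View pics/m4.png

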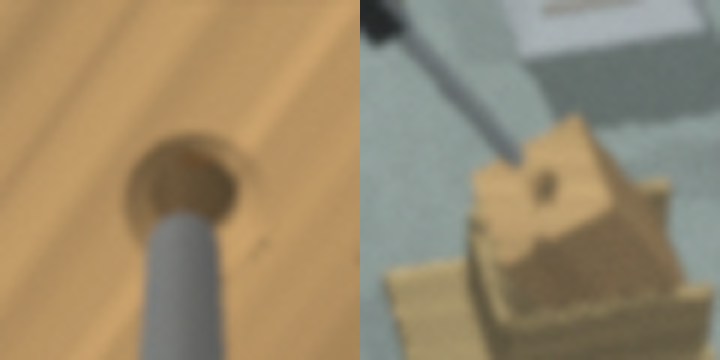

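Prediction and picture agree to within 1 px in both views. The mouth is at (190,188) and the tip at (183,245) in the wrist crop, and the mouth is at (185,187) in the side crop. The rod needs about 1 mm in -y, then it can go in along the bore.

```bash
python3 -m pendant '[{"dr":[0,0,0],"linear":[0.5,-0.1,-0.87],"claw":1},{"dr":[0,0,0],"linear":[1,-0.11,-1.73],"claw":1},{"dr":[0,0,0],"linear":[1.5,-0.12,-2.6],"claw":1},{"dr":[0,0,0],"linear":[2,-0.12,-3.46],"claw":1},{"dr":[0,0,0],"linear":[2.5,-0.13,-4.33],"claw":1}]'
python3 -m pendant '[{"dr":[0,0,0],"linear":[0.25,0,-0.43],"claw":1},{"dr":[0,0,0],"linear":[0.5,0,-0.87],"claw":1},{"dr":[0,0,0],"linear":[0.5,0,-0.87],"claw":1},{"dr":[0,0,0],"linear":[0.5,0,-0.87],"claw":1}]'
python3 -c "
from h import *
o=env.observe();p=np.array(o['tool_pos']);R=np.array(o['ee_rot']);b=-R[:,1];t=p-b*.1264;print(t,(np.array([.6055,-.025,.1086])-t)@b, np.array(o['force'])@b)"
```

```text
time_s: 5.45
tool_pos: [0.5517, -0.0233, 0.1988]
ee_rot: [[-0.866, 0.5, -0.017], [0.016, -0.006, -1.0], [-0.5, -0.866, -0.003]]
force: [0.5, 0.5, -1.0]
width: 0.273
time_s: 5.78
tool_pos: [0.5562, -0.0234, 0.1909]
ee_rot: [[-0.866, 0.499, -0.017], [0.016, -0.006, -1.0], [-0.499, -0.866, -0.003]]
force: [1.1, -0.7, 0.3]
width: 0.267
[ 0.61935188 -0.02413865  0.08136573] 0.030507191012094998 -0.2676042090366233
```

The tip is 30 mm deep with no side force. I'll continue gently.

```bash
cat > d.py <<'E'
from h import *
o=env.observe();p=np.array(o['tool_pos']);R=np.array(o['ee_rot']);b=-R[:,1];t=p-b*.1264
print('depth',(np.array([.6055,-.025,.1086])-t)@b,'F',np.array(o['force'])@b)
E
for i in 1; do :; done
python3 -m pendant '[{"dr":[0,0,0],"linear":[0.25,0,-0.43],"claw":1},{"dr":[0,0,0],"linear":[0.5,0,-0.87],"claw":1},{"dr":[0,0,0],"linear":[0.65,0,-1.13],"claw":1},{"dr":[0,0,0],"linear":[0.65,0,-1.13],"claw":1}]'; python3 d.py
python3 -m pendant '[{"dr":[0,0,0],"linear":[0.1,0,-0.17],"claw":1},{"dr":[0,0,0],"linear":[0.2,0,-0.35],"claw":1},{"dr":[0,0,0],"linear":[0.25,0,-0.43],"claw":1},{"dr":[0,0,0],"linear":[0.25,0,-0.43],"claw":1}]'; python3 d.py
```

```text
time_s: 6.12
tool_pos: [0.5628, -0.0234, 0.1794]
ee_rot: [[-0.866, 0.5, -0.017], [0.016, -0.006, -1.0], [-0.5, -0.866, -0.003]]
force: [1.1, 0.1, -1.3]
width: 0.267
depth 0.04368809483781723 F -1.6959993591014075
time_s: 6.45
tool_pos: [0.5677, -0.0236, 0.1808]
ee_rot: [[-0.863, 0.506, -0.017], [0.015, -0.008, -1.0], [-0.506, -0.863, -0.0]]
force: [-18.1, -0.6, 25.5]
width: 0.268
depth 0.04502807828269722 F 31.16269579178747
```

```bash
python3 -m pendant '[{"dr":[0,0,0],"linear":[0.1,0,-0.17],"claw":1},{"dr":[0,0,0],"linear":[0.2,0,-0.35],"claw":1},{"dr":[0,0,0],"linear":[0.25,0,-0.43],"claw":1},{"dr":[0,0,0],"linear":[0.25,0,-0.43],"claw":1}]'; python3 d.py
```

```text
time_s: 6.78
tool_pos: [0.5725, -0.024, 0.181]
ee_rot: [[-0.859, 0.512, -0.018], [0.014, -0.01, -1.0], [-0.512, -0.859, 0.002]]
force: [-33.6, -0.6, 47.1]
width: 0.267
depth 0.04730050284254858 F 57.70002642204052
```

The rod met firm resistance at a depth of about 45 mm. I'll back off to zero load and release.

```bash
python3 -m pendant '[{"dr":[0,0,0],"linear":[-0.2,0,0.35],"claw":1},{"dr":[0,0,0],"linear":[-0.4,0,0.65],"claw":1},{"dr":[0,0,0],"linear":[-0.45,0,0.78],"claw":1},{"dr":[0,0,0],"linear":[-0.45,0,0.78],"claw":1}]'; python3 d.py
python3 -m pendant '[{"dr":[0,0,0],"linear":[0,0,0],"claw":0.6},{"dr":[0,0,0],"linear":[0,0,0],"claw":0.3},{"dr":[0,0,0],"linear":[0,0,0],"claw":0.2},{"dr":[0,0,0],"linear":[0,0,0],"claw":0.2},{"dr":[0,0,0],"linear":[0,0,0],"claw":0.2}]';python3 d.py
python3 - <<'E'
from h import *
snap('wrist','w5.png',crop=(160,100,480,340),s=2)
E
```

```text
time_s: 7.12
tool_pos: [0.5656, -0.0238, 0.1815]
ee_rot: [[-0.863, 0.505, -0.017], [0.016, -0.006, -1.0], [-0.505, -0.863, -0.003]]
force: [2.4, -1.8, 3.4]
width: 0.266
depth 0.043380266649410436 F 1.6611612809507874
time_s: 7.53
tool_pos: [0.5622, -0.0229, 0.1779]
ee_rot: [[-0.867, 0.498, -0.016], [0.016, -0.005, -1.0], [-0.498, -0.867, -0.003]]
force: [-0.8, 0.4, -0.3]
width: 0.802
depth 0.044781705604999986 F 0.13142388810803174
```

View pics/w5.png

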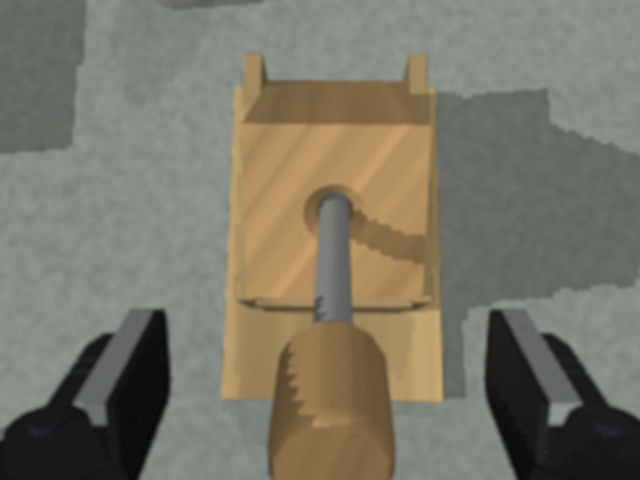

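The rod sits in the bore and the grip is free. I'll retreat along the bore, then work out a side-on wrist view to measure the bare stem.

```bash
python3 -m pendant '[{"dr":[0,0,0],"linear":[-0.5,0,0.87],"claw":0.2},{"dr":[0,0,0],"linear":[-1.5,0,2.6],"claw":0.2},{"dr":[0,0,0],"linear":[-2.5,0,4.33],"claw":0.2},{"dr":[0,0,0],"linear":[-3.5,0,6.06],"claw":0.2},{"dr":[0,0,0],"linear":[-4.5,0,7.8],"claw":0.2}]'
python3 -m pendant '[{"dr":[0,0,0],"linear":[0,0,2],"claw":0.2},{"dr":[0,0,0],"linear":[0,0,4],"claw":0.2},{"dr":[0,0,0],"linear":[0,0,4],"claw":0.2}]'
python3 - <<'E'
from h import *
from scipy.spatial.transform import Rotation as Ro
o=env.observe();R=np.array(o['ee_rot']);p=o['tool_pos']
y=np.array([0,-np.sin(.6),-np.cos(.6)]);x=np.array([-1.,0,0]);z=np.cross(x,y)
G=np.c_[x,y,z];v=.3*x+.954*y;C=np.array([.565,-.024,.15])-.28*v;P=C+.0756*x+.143*y
print('rotvec',Ro.from_matrix(G@R.T).as_rotvec(),'P',P,'shift cm',(P-p)*100)
E
```

```text
time_s: 8.0
tool_pos: [0.5173, -0.023, 0.2573]
ee_rot: [[-0.867, 0.499, -0.016], [0.016, -0.005, -1.0], [-0.499, -0.867, -0.003]]
force: [0.3, -0.3, 0.2]
width: 0.799
time_s: 8.25
tool_pos: [0.521, -0.0232, 0.3027]
ee_rot: [[-0.861, 0.508, -0.017], [0.015, -0.007, -1.0], [-0.508, -0.861, -0.002]]
force: [0.2, -0.4, 1.2]
width: 0.803
rotvec [-0.58273835  0.52184276 -0.14371041] P [0.5734     0.04608342 0.25244066] shift cm [ 5.23785652  6.92751755 -5.02937075]
```

```bash
python3 -m pendant '[{"dr":[-0.06,0.05,-0.014],"linear":[1,2,0.5],"claw":0.2},{"dr":[-0.12,0.1,-0.028],"linear":[2,4,0.5],"claw":0.2},{"dr":[-0.18,0.16,-0.044],"linear":[3,6,0.5],"claw":0.2},{"dr":[-0.24,0.21,-0.058],"linear":[4,6.9,0],"claw":0.2},{"dr":[-0.3,0.265,-0.073],"linear":[5.2,6.9,-1],"claw":0.2}]'
python3 -m pendant '[{"dr":[-0.07,0.065,-0.018],"linear":[0,0,-1],"claw":0.2},{"dr":[-0.14,0.13,-0.035],"linear":[0,0,-2],"claw":0.2},{"dr":[-0.21,0.19,-0.052],"linear":[0,0,-3],"claw":0.2},{"dr":[-0.28,0.26,-0.07],"linear":[0,0,-4],"claw":0.2},{"dr":[-0.28,0.26,-0.07],"linear":[0,0,-4],"claw":0.2}]'
python3 -m pendant '[{"dr":[0,0,0],"linear":[0,0,0],"claw":0.2},{"dr":[0,0,0],"linear":[0,0,0],"claw":0.2},{"dr":[0,0,0],"linear":[0,0,0],"claw":0.2},{"dr":[0,0,0],"linear":[0,0,0],"claw":0.2},{"dr":[0,0,0],"linear":[0,0,0],"claw":0.2}]'
python3 - <<'E'
from h import *
import json
c=cam('wrist'); snap('wrist','w6.png',crop=(160,50,480,290),s=2.5)
json.dump([np.array(q).tolist() for q in c],open('c6.json','w'))
M=np.array([.6055,-.025,.1086]);b=np.array([-.5,.008,.866])
print((proj(c,[M,M+b*.085,M+b*.119])-[160,50]+.5)*2.5-.5)
E
```

```text
time_s: 8.67
tool_pos: [0.5717, 0.05, 0.2891]
ee_rot: [[-0.966, 0.253, -0.045], [-0.035, -0.305, -0.952], [-0.255, -0.918, 0.304]]
force: [0.4, 0.7, 0.8]
width: 0.801
time_s: 9.08
tool_pos: [0.5692, 0.048, 0.2386]
ee_rot: [[-1.0, -0.022, 0.013], [0.001, -0.56, -0.828], [0.026, -0.828, 0.56]]
force: [-0.1, 0.3, -2.2]
width: 0.798
time_s: 9.5
tool_pos: [0.5704, 0.0449, 0.2493]
ee_rot: [[-1.0, -0.01, -0.001], [0.006, -0.561, -0.827], [0.007, -0.827, 0.561]]
force: [-0.0, -0.4, 0.0]
width: 0.801
[[344.78889317 220.75636021]
 [475.71638043 400.02061439]
 [542.44254085 491.31421376]]
```

View pics/w6.png

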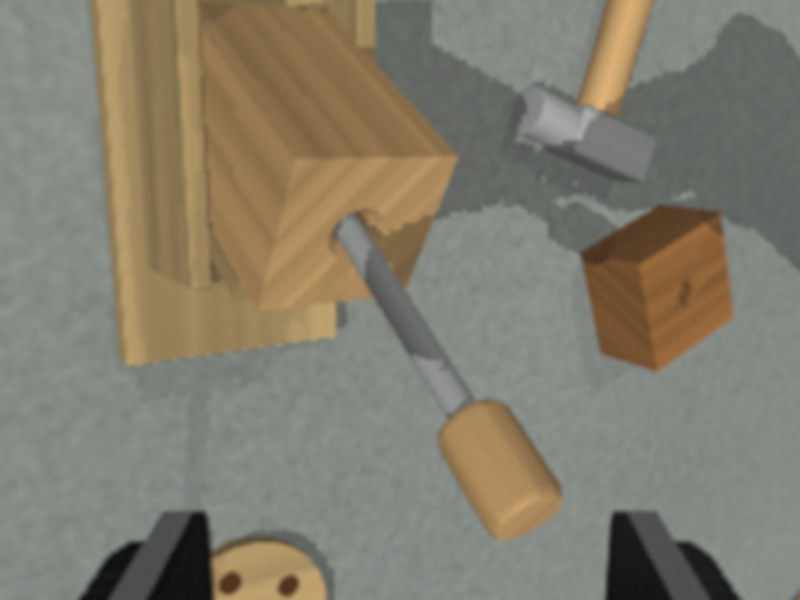

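The side-on view is clear (crop px): face corners at (295,157), (456,156), (407,286) and (262,311). The shoulder rim runs from (440,437) to (501,402), and the end rim from (503,538) to (562,490). I'll fit the face and rod to these.

```bash
cat > fit.py <<'E'
from h import *
import json
from scipy.optimize import least_squares
c=[np.array(q) for q in json.load(open('c6.json'))]
raw=lambda P:(np.array(P,float)+.5)/2.5-.5+[160,50]
corn=raw([(295,157),(456,156),(407,286),(262,311)])
rims=raw([(440,437),(501,402),(503,538),(562,490)]); stem=raw([(349,225)])[0]
cc=ray(c,(320,200))[0]
def face(p):
    yaw=p[3]; ex=np.array([np.cos(yaw),np.sin(yaw),0]);ey=np.array([-np.sin(yaw),np.cos(yaw),0])
    b=-.5*ex+np.sqrt(.75)*np.array([0,0,1]);xx=np.cross(ey,b);return p[:3],xx,ey,b
def model(p):
    M,xx,ey,b=face(p)
    d=b+p[4]*xx+p[5]*ey;d/=np.linalg.norm(d)
    T=M+p[6]*xx+p[7]*ey; S=T+d*p[8]
    # face corners: high/far (+xx) edge is TL,TR; +y left
    C=[M+.03*(sx*xx+sy*ey) for sx,sy in((1,1),(1,-1),(-1,-1),(-1,1))]
    r=[]
    for Q in(S,S+.034*d):
        v=cc-Q; n=np.cross(v,d);n/=np.linalg.norm(n); r+=[Q+.012*n,Q-.012*n]
    return np.array(C),np.array(r),S,d
def res(p,f=None):
    C,r,S,d=model(p); P=proj(c,C);Q=proj(c,r)
    Q=np.vstack([sorted(Q[:2],key=lambda q:q[0]),sorted(Q[2:],key=lambda q:q[0])])
    return np.r_[(P-corn).ravel(),(Q-rims).ravel(),(p[:3]-[.6055,-.025,.1086])/.002,(p[3]+.017)/.01,p[4:6]/.04,p[6:8]/.0012]
s=least_squares(res,[.6055,-.025,.1086,-.017,0,0,0,0,.085])
np.set_printoptions(precision=4,suppress=True)
J=np.linalg.inv(s.jac.T@s.jac);print(s.x,'sigL',J[8,8]**.5,'cost',s.cost);print(s.fun[:16].reshape(-1,2))
E
python3 fit.py
```

```text
[ 0.6016 -0.0289  0.1098 -0.0117 -0.0939 -0.0164 -0.0015  0.0007  0.0805] sigL 0.0015014095784907583 cost 22.662601887485845
[[ 0.2123  0.7208]
 [-0.1989 -1.0761]
 [-0.8942  1.2939]
 [-0.6999 -1.001 ]
 [-0.8799  1.5139]
 [ 1.7949 -1.7155]
 [-2.8166 -0.6558]
 [ 2.4752  0.3261]]
```

The fit is loose because my corner readings are coarse. One enlarged montage will sharpen them.

```bash
python3 - <<'E'
from h import *
im=cv2.imread('pics/raw_w6.png')
a=cv2.resize(im[104:182,256:350],(0,0),fx=7,fy=7,interpolation=cv2.INTER_CUBIC)[:,:,:]
g=cv2.resize(im[206:270,330:390],(0,0),fx=7,fy=7,interpolation=cv2.INTER_CUBIC)
print(a.shape,g.shape)
out=np.zeros((546,800,3),np.uint8); a=cv2.resize(im[104:182,260:345],(0,0),fx=5,fy=5,interpolation=cv2.INTER_CUBIC)
g=cv2.resize(im[206:270,330:390],(0,0),fx=6,fy=6,interpolation=cv2.INTER_CUBIC)
out[:390,:425]=a; out[:384,430:790]=g; cv2.imwrite('pics/m6.png',out[:392])
E
```

```text
(546, 658, 3) (448, 420, 3)
```

View pics/m6.png

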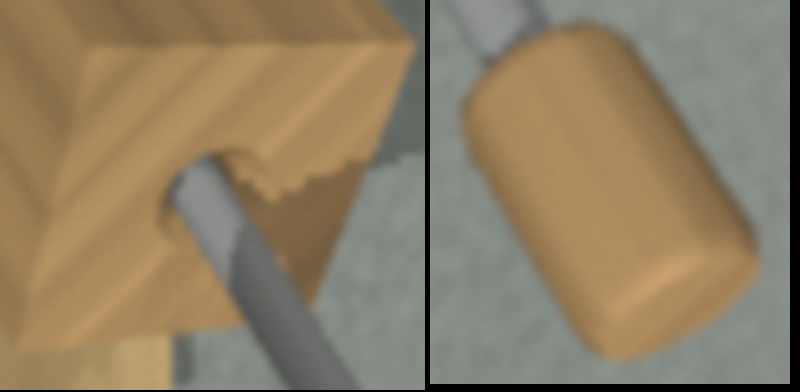

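```bash
cat > fit2.py <<'E'
import fit as F
from fit import *
im=cv2.imread('pics/raw_w6.png');hsv=cv2.cvtColor(im,cv2.COLOR_BGR2HSV)
m=((hsv[...,1]>75)&(hsv[...,0]<25)).astype(np.uint8); n,l,stt,cen=cv2.connectedComponentsWithStats(m)
k=l[236,360]; g=(l==k)
hull=cv2.convexHull(cv2.findContours(g.astype(np.uint8),0,1)[0][0]);h=np.zeros_like(m);cv2.fillPoly(h,[hull],1)
mu=cv2.moments(h,True);cg=np.array([mu['m10'],mu['m01']])/mu['m00'];ang=.5*np.arctan2(2*mu['mu11'],mu['mu20']-mu['mu02'])
print('grip',stt[k],cg,ang,mu['m00'])
w=lambda P:(np.array(P,float)+.5)/5-.5+[260,104]
corn=w([(88,45),(414,43),(307,316),(18,348)])
th=np.linspace(0,2*np.pi,40)
def hullc(S,d,r=.002):
    e1=np.cross(d,[0,1,0]);e1/=np.linalg.norm(e1);e2=np.cross(d,e1);P=[]
    for a in np.linspace(0,np.pi/2,5):
        R=.012-r+r*np.cos(a);hh=r-r*np.sin(a)
        for z in(hh,.034-hh): P+=[S+d*z+R*(np.cos(t)*e1+np.sin(t)*e2) for t in th]
    q=cv2.convexHull(proj(c,P).astype(np.float32)); mm=cv2.moments(q)
    return np.array([mm['m10'],mm['m01']])/mm['m00'],.5*np.arctan2(2*mm['mu11'],mm['mu20']-mm['mu02']),mm['m00']
def res(p):
    C,_,S,d=model(p);q,a,A=hullc(S,d)
    return np.r_[((proj(c,C)-corn)/.6).ravel(),(q-cg)/.4,(a-ang)/.02,(p[:3]-[.6055,-.025,.1086])/.003,(p[3]+.017)/.01,(p[4]+.04)/.03,p[5]/.02,p[6:8]/.001]
s=least_squares(res,[.6035,-.027,.109,-.017,-.04,0,0,0,.084],diff_step=1e-4,x_scale=[.01]*9)
J=np.linalg.inv(s.jac.T@s.jac);print(s.x,'sigL',J[8,8]**.5,'cost',s.cost);print(s.fun); print('area',hullc(*model(s.x)[2:])[2])
E
python3 fit2.py
```

```text
[ 0.6016 -0.0289  0.1098 -0.0117 -0.0939 -0.0164 -0.0015  0.0007  0.0805] sigL 0.0015014095784907583 cost 22.662601887485845
[[ 0.2123  0.7208]
 [-0.1989 -1.0761]
 [-0.8942  1.2939]
 [-0.6999 -1.001 ]
 [-0.8799  1.5139]
 [ 1.7949 -1.7155]
 [-2.8166 -0.6558]
 [ 2.4752  0.3261]]
grip [ 336  210   49   56 1701] [359.2003 237.4156] 1.01912158246166 1742.0
[ 0.6015 -0.0274  0.1115 -0.0262 -0.0863 -0.     -0.0004  0.0005  0.0812] sigL 0.0009124672276944194 cost 4.911098845206963
[ 0.7717  0.6071 -0.5178 -0.5792  0.0096 -0.5098 -0.87    0.3024  0.1514
 -0.093  -0.2029 -1.346  -0.81    0.9722 -0.9208 -1.5418 -0.     -0.4248
  0.5048]
area 1771.1772224840242
```

```bash
sed -i 's/^from fit import \*/from fit import */' fit2.py; for a in "(p[4]+.06)/.008" "(p[4]+.075)/.008"; do sed "s#(p\[4\]+.04)/.03#$a#" fit2.py > f3.py; python3 f3.py | tail -6; done
sed "s#/.003,(p#/.02,(p#" fit2.py > f4.py; python3 f4.py | tail -5
```

```text
grip [ 336  210   49   56 1701] [359.2003 237.4156] 1.01912158246166 1742.0
[ 0.6015 -0.0274  0.1115 -0.0261 -0.0628  0.0207 -0.0004  0.0005  0.0823] sigL 0.0009463245739133803 cost 4.260446180549489
[ 0.7738  0.608  -0.514  -0.5911  0.0201 -0.5196 -0.8589  0.3033  0.1385
 -0.0877 -0.1645 -1.345  -0.8105  0.9736 -0.9106 -0.3488  1.0331 -0.3823
  0.4544]
area 1822.6905343846884
grip [ 336  210   49   56 1701] [359.2003 237.4156] 1.01912158246166 1742.0
[ 0.6015 -0.0274  0.1115 -0.0258 -0.0767  0.0125 -0.0002  0.0003  0.0817] sigL 0.0009060209034806179 cost 3.7427315676155106
[ 0.782   0.6138 -0.5036 -0.6279  0.054  -0.5522 -0.8204  0.3062  0.0983
 -0.0607 -0.0338 -1.3424 -0.8137  0.9759 -0.8766 -0.2073  0.6237 -0.238
  0.2941]
area 1796.2600306395907
[ 0.6015 -0.0273  0.1118 -0.0258 -0.0701  0.0164 -0.0003  0.0004  0.0819] sigL 0.001325566376916971 cost 2.7269648849385564
[ 0.7821  0.6251 -0.3802 -0.6111  0.1217 -0.4446 -0.8553  0.4302  0.1225
 -0.0683 -0.0945 -0.2005 -0.114   0.162  -0.8839 -1.0034  0.8212 -0.2848
  0.3908]
area 1813.03210689174
```

The fits agree on a stem of about 82 mm (81.2 to 82.3), and the contact depth gives 81.7 mm. I'll aim for a gap of 81.8 mm. Next is the stop.

```bash
python3 - <<'E'
from h import *
from scipy.spatial.transform import Rotation as Ro
o=env.observe();R=np.array(o['ee_rot']);p=o['tool_pos']
a=.235;G=np.c_[[-np.cos(a),np.sin(a),0],[0,0,-1],[-np.sin(a),-np.cos(a),0]]
print('rotvec',Ro.from_matrix(G@R.T).as_rotvec(),'cm',(np.array([.506,.221,.17])-p)*100)
E
```

```text
rotvec [ 0.59231015 -0.07928805 -0.22445419] cm [-6.43836715 17.60044528 -7.90470751]
```

```bash
python3 -m pendant '[{"dr":[0.1,-0.013,-0.037],"linear":[0,3,1],"claw":0.2},{"dr":[0.2,-0.027,-0.075],"linear":[-1,6.5,1],"claw":0.2},{"dr":[0.3,-0.04,-0.112],"linear":[-2.5,9.5,0],"claw":0.2},{"dr":[0.4,-0.053,-0.15],"linear":[-4,12.5,-1],"claw":0.2},{"dr":[0.5,-0.067,-0.187],"linear":[-5.4,15.5,-3],"claw":0.2}]'
python3 -m pendant '[{"dr":[0.092,-0.012,-0.037],"linear":[-1,2.1,-2.5],"claw":0.2},{"dr":[0.092,-0.012,-0.037],"linear":[-1,2.1,-4.9],"claw":0.2},{"dr":[0.092,-0.012,-0.037],"linear":[-1,2.1,-4.9],"claw":0.2},{"dr":[0.092,-0.012,-0.037],"linear":[-1,2.1,-4.9],"claw":0.2},{"dr":[0.092,-0.012,-0.037],"linear":[-1,2.1,-4.9],"claw":0.2}]'
python3 - <<'E'
from h import *
st();c=cam('wrist'); snap('wrist','w7.png')
import json;json.dump([np.array(q).tolist() for q in c],open('c7.json','w'))
u=np.array([.233,.972]);e=np.array([.972,-.233]);C=np.array([.5188,.2728])
f=lambda x,y,z:[*(C+e*x+u*y),z]
print(proj(c,[f(-.025,-.08,.04),f(.025,-.08,.04),f(-.015,-.053,.077),f(.015,-.053,.077)]))
E
```

```text
time_s: 9.97
tool_pos: [0.518, 0.2034, 0.2208]
ee_rot: [[-0.98, -0.004, -0.197], [0.196, -0.085, -0.977], [-0.013, -0.996, 0.084]]
force: [-0.9, 0.3, -1.1]
width: 0.8
time_s: 10.38
tool_pos: [0.5076, 0.2217, 0.1698]
ee_rot: [[-0.973, 0.001, -0.231], [0.231, 0.001, -0.973], [-0.001, -1.0, -0.001]]
force: [0.2, -1.0, 0.0]
width: 0.803
10.3833 [0.5076 0.2217 0.1698] [ 0.2 -1.   0. ] 0.803
[[-0.973, 0.001, -0.231], [0.231, 0.001, -0.973], [-0.001, -1.0, -0.001]] [ 0.239  0.399 -0.864  1.856  0.349  1.044 -2.568]
[[356.38698065 218.24284102]
 [358.29103222 158.67548671]
 [323.92668129 223.09723497]
 [324.03247341 182.80026788]]
```

View pics/w7.png

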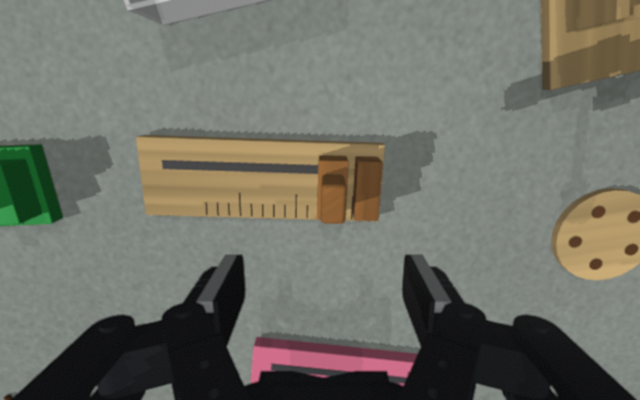

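The stop grip is centred near x=333 px, about 8 px (6.5 mm) from the fence at x≈355, and the board slopes about 1.7°. I'll descend on the grip.

```bash
python3 -m pendant '[{"dr":[0,0,-0.03],"linear":[-0.1,-0.8,-3],"claw":0.3},{"dr":[0,0,-0.03],"linear":[-0.1,-0.8,-6],"claw":0.4},{"dr":[0,0,-0.03],"linear":[-0.1,-0.8,-8.5],"claw":0.4},{"dr":[0,0,-0.03],"linear":[-0.1,-0.8,-10.5],"claw":0.4},{"dr":[0,0,-0.03],"linear":[-0.1,-0.8,-11.8],"claw":0.4}]'
python3 -m pendant '[{"dr":[0,0,0],"linear":[0,0,0],"claw":0.4},{"dr":[0,0,0],"linear":[0,0,0],"claw":0.4},{"dr":[0,0,0],"linear":[0,0,0],"claw":0.4},{"dr":[0,0,0],"linear":[0,0,0],"claw":0.4}]'
```

```text
time_s: 10.85
tool_pos: [0.506, 0.2134, 0.0494]
ee_rot: [[-0.966, -0.002, -0.26], [0.26, 0.0, -0.966], [0.002, -1.0, 0.0]]
force: [0.4, 0.6, -0.2]
width: 0.6
time_s: 11.18
tool_pos: [0.5069, 0.2146, 0.0521]
ee_rot: [[-0.966, 0.002, -0.259], [0.259, 0.002, -0.966], [-0.001, -1.0, -0.002]]
force: [0.3, -0.1, 0.3]
width: 0.595
```

```bash
python3 -m pendant '[{"dr":[0,0,0],"linear":[0,0,-0.6],"claw":0.5},{"dr":[0,0,0],"linear":[0,0,-0.6],"claw":0.7},{"dr":[0,0,0],"linear":[0,0,-0.6],"claw":0.9},{"dr":[0,0,0],"linear":[0,0,-0.6],"claw":1},{"dr":[0,0,0],"linear":[0,0,-0.6],"claw":1}]' 40
python3 -m pendant '[{"dr":[0,0,0],"linear":[0,0,0],"claw":1},{"dr":[0,0,0],"linear":[0,0,0],"claw":1},{"dr":[0,0,0],"linear":[0,0,0],"claw":1},{"dr":[0,0,0],"linear":[0,0,0],"claw":1}]'
```

```text
time_s: 11.6
tool_pos: [0.5054, 0.2139, 0.0444]
ee_rot: [[-0.966, -0.002, -0.259], [0.259, 0.001, -0.966], [0.002, -1.0, -0.0]]
force: [-0.2, -0.1, 1.0]
width: 0.204
time_s: 11.93
tool_pos: [0.5054, 0.2139, 0.0444]
ee_rot: [[-0.966, -0.002, -0.259], [0.259, 0.001, -0.966], [0.002, -1.0, -0.0]]
force: [0.2, -0.0, 3.1]
width: 0.208
```

The stop is gripped (17.5 mm). I'll touch the fence for a zero reference.

```bash
python3 -m pendant '[{"dr":[0,0,0],"linear":[-0.05,-0.19,0],"claw":1},{"dr":[0,0,0],"linear":[-0.1,-0.39,0],"claw":1},{"dr":[0,0,0],"linear":[-0.1,-0.39,0],"claw":1},{"dr":[0,0,0],"linear":[-0.1,-0.39,0],"claw":1}]'
python3 -m pendant '[{"dr":[0,0,0],"linear":[-0.02,-0.1,0],"claw":1},{"dr":[0,0,0],"linear":[-0.04,-0.15,0],"claw":1},{"dr":[0,0,0],"linear":[-0.04,-0.15,0],"claw":1},{"dr":[0,0,0],"linear":[-0.04,-0.15,0],"claw":1}]'
```

```text
time_s: 12.27
tool_pos: [0.5044, 0.2101, 0.0444]
ee_rot: [[-0.966, -0.001, -0.259], [0.259, 0.001, -0.966], [0.002, -1.0, -0.001]]
force: [0.1, 1.9, 3.5]
width: 0.208
time_s: 12.6
tool_pos: [0.5039, 0.2086, 0.0444]
ee_rot: [[-0.966, -0.002, -0.259], [0.259, 0.001, -0.966], [0.002, -1.0, -0.0]]
force: [-0.1, 1.5, 3.5]
width: 0.203
```

Moved 5.5 mm with only sliding friction so far, so I'll keep going in small steps.

```bash
for i in 1; do python3 -m pendant '[{"dr":[0,0,0],"linear":[-0.02,-0.1,0],"claw":1},{"dr":[0,0,0],"linear":[-0.02,-0.1,0],"claw":1},{"dr":[0,0,0],"linear":[-0.02,-0.1,0],"claw":1}]'; done
python3 -m pendant '[{"dr":[0,0,0],"linear":[-0.03,-0.1,0],"claw":1},{"dr":[0,0,0],"linear":[-0.03,-0.1,0],"claw":1},{"dr":[0,0,0],"linear":[-0.03,-0.1,0],"claw":1}]'
```

```text
time_s: 12.85
tool_pos: [0.5039, 0.2083, 0.0444]
ee_rot: [[-0.966, -0.001, -0.259], [0.259, 0.002, -0.966], [0.001, -1.0, -0.002]]
force: [-0.4, 4.4, 1.7]
width: 0.205
time_s: 13.1
tool_pos: [0.5039, 0.2083, 0.0445]
ee_rot: [[-0.966, -0.0, -0.258], [0.258, 0.004, -0.966], [0.001, -1.0, -0.004]]
force: [0.3, 5.5, 0.2]
width: 0.205
```

Fence contact is at TCP (0.5039, 0.2083), so the initial gap was 5.8 mm. Now I'll slide out 81.8 mm.

```bash
python3 -m pendant '[{"dr":[0,0,0],"linear":[0.3,1.2,0],"claw":1},{"dr":[0,0,0],"linear":[0.7,2.5,0],"claw":1},{"dr":[0,0,0],"linear":[1.05,3.9,0],"claw":1},{"dr":[0,0,0],"linear":[1.4,5.2,0],"claw":1},{"dr":[0,0,0],"linear":[1.7,6.3,0],"claw":1}]'
python3 -m pendant '[{"dr":[0,0,0],"linear":[0.25,1,0],"claw":1},{"dr":[0,0,0],"linear":[0.4,1.5,0],"claw":1},{"dr":[0,0,0],"linear":[0.45,1.7,0],"claw":1},{"dr":[0,0,0],"linear":[0.45,1.7,0],"claw":1},{"dr":[0,0,0],"linear":[0.45,1.7,0],"claw":1}]'
python3 -c "
from h import *
st();d=np.array(env.observe()['tool_pos'])[:2]-[.5039,.2083];print(np.linalg.norm(d)*1e3,d/np.linalg.norm(d))"
```

```text
time_s: 13.52
tool_pos: [0.5199, 0.2676, 0.0444]
ee_rot: [[-0.966, -0.004, -0.26], [0.26, -0.005, -0.966], [0.002, -1.0, 0.005]]
force: [-3.7, -2.8, 8.9]
width: 0.206
time_s: 13.93
tool_pos: [0.5248, 0.2854, 0.0444]
ee_rot: [[-0.966, -0.002, -0.259], [0.259, -0.002, -0.966], [0.002, -1.0, 0.002]]
force: [-0.7, 0.5, 5.1]
width: 0.203
13.9333 [0.5248 0.2854 0.0444] [-0.7  0.5  5.1] 0.203
[[-0.966, -0.002, -0.259], [0.259, -0.002, -0.966], [0.002, -1.0, 0.002]] [-0.007  0.631 -0.707  1.822  0.518  0.886 -2.791]
79.88468711056655 [0.26117619 0.96529115]
```

```bash
python3 -m pendant '[{"dr":[0,0,0],"linear":[0.05,0.18,0],"claw":1},{"dr":[0,0,0],"linear":[0.05,0.18,0],"claw":1},{"dr":[0,0,0],"linear":[0.05,0.18,0],"claw":1},{"dr":[0,0,0],"linear":[0.05,0.18,0],"claw":1}]'
python3 -c "
from h import *
d=np.array(env.observe()['tool_pos'])[:2]-[.5039,.2083];print(np.linalg.norm(d)*1e3)"
```

```text
time_s: 14.27
tool_pos: [0.5251, 0.2865, 0.0444]
ee_rot: [[-0.966, -0.003, -0.26], [0.26, -0.003, -0.966], [0.002, -1.0, 0.004]]
force: [-2.2, -1.2, 7.5]
width: 0.207
81.01743603273398
```

```bash
python3 -m pendant '[{"dr":[0,0,0],"linear":[0.02,0.09,0],"claw":1},{"dr":[0,0,0],"linear":[0.02,0.09,0],"claw":1},{"dr":[0,0,0],"linear":[0.02,0.09,0],"claw":1},{"dr":[0,0,0],"linear":[0.02,0.09,0],"claw":1}]'
python3 -m pendant '[{"dr":[0,0,0],"linear":[0,0,0],"claw":0.8},{"dr":[0,0,0],"linear":[0,0,0],"claw":0.6},{"dr":[0,0,0],"linear":[0,0,0],"claw":0.5},{"dr":[0,0,0],"linear":[0,0,0],"claw":0.5}]'
python3 -m pendant '[{"dr":[0,0,0],"linear":[0,0,2],"claw":0.5},{"dr":[0,0,0],"linear":[0,0,5],"claw":0.5},{"dr":[0,0,0],"linear":[0,0,9],"claw":0.5},{"dr":[0,0,0],"linear":[0,0,13],"claw":0.5},{"dr":[0,0,0],"linear":[0,0,17],"claw":0.5}]'
python3 - <<'E'
from h import *
from scipy.spatial.transform import Rotation as Ro
snap('wrist','w8.png')
o=env.observe();R=np.array(o['ee_rot']);p=o['tool_pos']
y=np.array([0,-np.sin(.75),-np.cos(.75)]);x=np.array([-1.,0,0]);z=np.cross(x,y)
G=np.c_[x,y,z];v=.3*x+.954*y;C=np.array([.57,-.027,.15])-.25*v;P=C+.0756*x+.143*y
print('rotvec',Ro.from_matrix(G@R.T).as_rotvec(),'P',P,'shift cm',(P-p)*100)
E
```

```text
time_s: 14.6
tool_pos: [0.5252, 0.2871, 0.0444]
ee_rot: [[-0.966, -0.003, -0.26], [0.26, -0.003, -0.966], [0.002, -1.0, 0.004]]
force: [-2.6, -0.8, 7.0]
width: 0.207
time_s: 14.93
tool_pos: [0.5253, 0.287, 0.0431]
ee_rot: [[-0.966, -0.003, -0.26], [0.26, -0.003, -0.966], [0.002, -1.0, 0.003]]
force: [0.0, -1.0, 0.1]
width: 0.5
time_s: 15.35
tool_pos: [0.5249, 0.2877, 0.2147]
ee_rot: [[-0.966, -0.004, -0.259], [0.259, -0.002, -0.966], [0.003, -1.0, 0.003]]
force: [1.3, -0.5, 0.1]
width: 0.504
rotvec [-0.75224676  0.10753437  0.24639116] P [0.5694     0.0380965  0.21987629] shift cm [  3.97750704 -25.34787829  -0.47011538]
```

The gap is set to 81.6 mm by arm measurement. I have time for a second, lower look at the rod, so I'll move there.

```bash
python3 -m pendant '[{"dr":[-0.09,0.013,0.03],"linear":[1,-3,2],"claw":0.5},{"dr":[-0.18,0.026,0.06],"linear":[2,-6.5,4],"claw":0.5},{"dr":[-0.27,0.039,0.09],"linear":[3,-10,4],"claw":0.5},{"dr":[-0.36,0.052,0.12],"linear":[4,-13.5,4],"claw":0.5},{"dr":[-0.45,0.065,0.15],"linear":[4.4,-17,4],"claw":0.5}]'
python3 -m pendant '[{"dr":[-0.09,0.013,0.03],"linear":[0,-2.5,0],"claw":0.5},{"dr":[-0.18,0.026,0.06],"linear":[0,-4.5,0],"claw":0.5},{"dr":[-0.3,0.042,0.096],"linear":[0,-6.3,-0.5],"claw":0.5},{"dr":[-0.3,0.042,0.096],"linear":[0,-6.3,-1.5],"claw":0.5},{"dr":[-0.3,0.042,0.096],"linear":[0,-6.3,-2],"claw":0.5}]'
python3 -m pendant '[{"dr":[0,0,0],"linear":[0,0,0],"claw":0.5},{"dr":[0,0,0],"linear":[0,0,0],"claw":0.5},{"dr":[0,0,0],"linear":[0,0,0],"claw":0.5},{"dr":[0,0,0],"linear":[0,0,0],"claw":0.5},{"dr":[0,0,0],"linear":[0,0,0],"claw":0.5}]'
python3 -m pendant '[{"dr":[0,0,0],"linear":[0,0,0],"claw":0.5},{"dr":[0,0,0],"linear":[0,0,0],"claw":0.5},{"dr":[0,0,0],"linear":[0,0,0],"claw":0.5}]'
python3 - <<'E'
from h import *
import json
c=cam('wrist'); snap('wrist','w9.png')
json.dump([np.array(q).tolist() for q in c],open('c9.json','w'))
M=np.array([.6015,-.0274,.1118]);b=np.array([-.5,.012,.866]);xx=np.array([.866,0,.5]);e=np.array([.02,1,0])
P=proj(c,[M+.03*(xx+e),M+.03*(xx-e),M+.03*(-xx-e),M+.03*(-xx+e),M+b*.082,M+b*.116]);print(P)
im=cv2.imread('pics/raw_w9.png');a=P[:4];x0,y0=np.maximum(P.min(0).astype(int)-22,0);x1,y1=P.max(0).astype(int)+22
k=im[y0:y1,x0:x1];f=min(480/k.shape[1],580/k.shape[0]);f=np.floor(f*2)/2
k=cv2.resize(k,None,fx=f,fy=f,interpolation=cv2.INTER_CUBIC)
s=cv2.imread('pics/raw_w8.png')[120:300,120:420];s=cv2.resize(s,(300,180))
out=np.zeros((max(k.shape[0],180),k.shape[1]+300,3),np.uint8);out[:k.shape[0],:k.shape[1]]=k;out[:180,k.shape[1]:]=s
cv2.imwrite('pics/m9.png',out);print(out.shape,k.shape,(x0,y0),f)
E
```

```text
time_s: 15.82
tool_pos: [0.5714, 0.1166, 0.2547]
ee_rot: [[-0.994, -0.03, -0.103], [0.106, -0.442, -0.891], [-0.019, -0.897, 0.442]]
force: [0.3, 0.2, -0.9]
width: 0.502
time_s: 16.23
tool_pos: [0.5681, 0.0561, 0.2309]
ee_rot: [[-1.0, -0.014, 0.003], [0.007, -0.685, -0.728], [0.013, -0.728, 0.685]]
force: [0.2, -0.2, -0.3]
width: 0.501
time_s: 16.65
tool_pos: [0.5701, 0.0562, 0.2352]
ee_rot: [[-1.0, -0.01, -0.002], [0.008, -0.685, -0.729], [0.006, -0.729, 0.685]]
force: [0.1, -0.0, 0.8]
width: 0.5
time_s: 16.9
tool_pos: [0.5696, 0.056, 0.2344]
ee_rot: [[-1.0, -0.011, -0.001], [0.008, -0.686, -0.728], [0.008, -0.728, 0.686]]
force: [-0.2, 0.3, -0.9]
width: 0.503
[[273.3520807  112.88259488]
 [333.08711212 110.59628629]
 [309.95082667 166.48099548]
 [254.71277666 176.15856622]
 [356.77922603 211.95899936]
 [388.63104465 246.83990873]]
(450, 745, 3) (450, 445, 3) (np.int64(232), np.int64(88)) 2.5
```

View pics/m9.png

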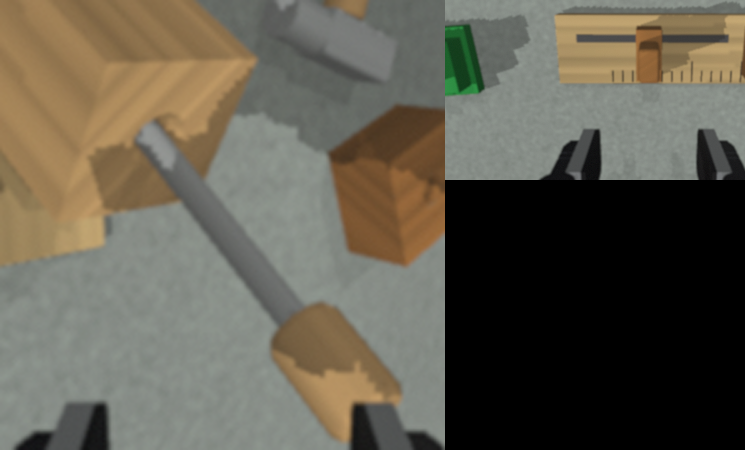

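The lower view puts the face corners at (105,62), (256,61), (197,200) and (65,217), within about 3 px of the earlier fit. The stem meets the grip at (291,311). The small picture shows the stop standing alone, a bit over 80 mm along. I'll do a joint fit of both views.

```bash
cat > f5.py <<'E'
from fit import *
V=[]
for f,cor,j in (('c6.json',(np.array([(88,45),(414,43),(307,316),(18,348)])+.5)/5-.5+[260,104],(344.1,212.6)),
              ('c9.json',(np.array([(105,62),(256,61),(197,200),(65,217)])+.5)/2.5-.5+[232,88],(np.array([291,311])+.5)/2.5-.5+[232,88])):
    V.append(([np.array(q) for q in json.load(open(f))],cor,np.array(j)))
def go(V,r):
    def res(p):
        C,_,S,d=model(p);out=[]
        for i,(c,cor,j) in enumerate(V):
            o=p[9+3*i:12+3*i]; w=ray(c,(320,200))[0]-S; w/=np.linalg.norm(w); n=w-(w@d)*d; sp=np.linalg.norm(n); n/=sp; cp=w@d
            Q=S+d*r*(1-sp)+n*(.012-r+r*cp)
            out+=[(proj(c,C+o)-cor).ravel()/.7,(proj(c,[Q+o])[0]-j)/.5,o/.0015]
        return np.r_[tuple(out)+((p[3]+.017)/.01,(p[4]+.06)/.01,p[5]/.02,p[6:8]/.001)]
    s=least_squares(res,[.6015,-.0274,.1118,-.017,-.06,0,0,0,.082]+[0]*6)
    J=np.linalg.pinv(s.jac.T@s.jac);return s.x[:9],J[8,8]**.5,s.cost
for r in(0,.002,.003): print(r,'both',*go(V,r),'w6',go(V[:1]*2,r)[0][8],'w9',go(V[1:]*2,r)[0][8])
E
python3 f5.py | tail -9
```

```text
[-0.8942  1.2939]
 [-0.6999 -1.001 ]
 [-0.8799  1.5139]
 [ 1.7949 -1.7155]
 [-2.8166 -0.6558]
 [ 2.4752  0.3261]]
0 both [ 0.601  -0.0295  0.1097 -0.0262 -0.0654  0.0136 -0.0007  0.0004  0.0823] 0.0009880899858422687 16.329283713585923 w6 0.08258579343445015 w9 0.08249732407154381
0.002 both [ 0.601  -0.0295  0.1097 -0.0262 -0.0652  0.0139 -0.0006  0.0004  0.0816] 0.0009759155947171314 16.120786246140675 w6 0.08182300346322778 w9 0.08187247461647668
0.003 both [ 0.601  -0.0295  0.1097 -0.0262 -0.0652  0.014  -0.0006  0.0004  0.0813] 0.0009699372491178595 16.02639212825687 w6 0.08144168147896329 w9 0.08156009216796024
```

Both views give 81.3 to 82.3 mm, and the gap is set at 81.6 mm. The arm is clear of everything, so I'm handing in.

```bash
python3 -c "
from h import *
st();print(env.finish_job())"
```

```text
16.95 [0.5696 0.056  0.2343] [-0.7 -0.3  0.3] 0.5
[[-1.0, -0.011, -0.0], [0.008, -0.686, -0.728], [0.008, -0.728, 0.686]] [-0.03   0.525 -0.632  1.677  0.853  1.634 -2.469]
the job is handed in; nothing more can be done
None
```

The rod is in the slanting hole, on the bottom, and the stop is set to a gap of 81.6 mm. I handed the job in at 16.95 s with the arm clear of everything.

- **Rod:** I pressed it in until it met firm resistance along the bore, then released it and backed off. The push reached about 58 N at the wrist, more than I intended but under the 120 N limit. That resistance is my only evidence of the bottom. The pictures afterwards show the rod at rest in the bore.
- **Bare stem:** Two wrist-camera views put it at 81.3–82.3 mm, and the depth at contact gave about 81.7 mm. I trust this to about 1 mm.
- **Stop:** I pushed it against the fence for zero, then slid it out 81.6 mm by the arm's own position reading. The picture after release shows it standing alone, a bit over 80 mm along the scale.
- **What disagreed:** My first rough fit of the stem gave 80.5 mm because I read the pixel positions coarsely, so I replaced it. The early estimate of the mouth position was also about 4 mm off, judging by the later face fit. The second view corrected the final figures for both.
- **Other things on the table:** I kept clear of them and saw nothing displaced in the wrist pictures. I took no last overall picture to confirm it.

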